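Preset a vacuum capacitor: crank to the stop, back off two turns, hold

ROBOT

A 6-joint arm with a two-finger parallel gripper is mounted at the origin on the work surface. World frame = base frame: x ahead of the robot, y to its left, z up, the work surface at z = 0. Lengths are in m, angles in rad, forces in N, time in s.
With the tool pointing down it reaches from about 0.3 to 1 m from the base axis. Payload 5.1 kg.
Tool frame: the origin (TCP) lies between the finger pads, 19 mm behind the fingertips; this is the grasp point; z points along the fingers, y is the line along which they close (so a half turn about z gives the same grasp; the last joint's range is limited). The gripper opens to 95 mm and grips with 3 to 60 N. Pads are 20 mm wide; open, the fingers measure 119 mm over their backs; the gripper's body (75 mm by 180 mm) begins 59 mm behind the grasp point.
Start: joints at [-1.37, 0.124, 1.65, -0, 1.367, -0.083], TCP at [0.182, -0.624, 0.233] pointing down, gripper open.
Joint ranges: [-2.61, 2.61], [-1.02, 2.33], [0.03, 2.71], [-1.35, 4.49], [0.32, 2.68], [-2.91, 2.91]. Speed limits (rad/s): [2.57, 2.57, 3.14, 3.14, 3.14, 3.14].

INTERFACE

Orientations are given as a unit quaternion [x, y, z, w].
In Python, from plant import * gives the robot as it stands.
- The arm moves only by the tool servo_tool, never from a script. Its argument "motion" is one flat list of numbers, 7 for each row, row after row: the turn, a rotation vector about the tool's x, y, z scaled (see below), then the shift along the tool's x, y, z scaled (see below), then the opening, from 0 (shut) to 1 (fully open). In form: [ax, ay, az, dx, dy, dz, grip, ax, ay, az, dx, dy, dz, grip, ...]. A call has exactly 10 rows; each row is the pose to reach, as a shift and turn from the pose commanded when the call began, along the tool's axes at that moment, turning the shorter way round; what a row does not reach only later rows make up. The controller multiplies each number of a shift by 1 m and each number of a turn by 360 degrees. A row lasts 1/10 s, in which the tool goes at most 50 mm and 8.59 degrees, less where a joint would pass 70% of its speed; a pose out of reach is approached as far as the arm can. A call with a number of a shift or a turn outside -1 to 1 is refused whole. A call with a gripper value outside its range is refused whole. The fingers move at their own pace and stop on an object; "squeeze" is the grip in N (left out, the last holds). Time passes only in rows, so rows that repeat a pose let the fingers close, or fill a call up. It gives the time, the measured TCP pose, the force, the opening and the grip force at its end, in the units of the state.
- observe(): the state, without advancing time (a new reading comes with each control period).
- read_camera(name): name is "scene" or "top" or "wrist"; returns (picture, depth): 384x512x3 uint8, blue, green, red; 384x512 float32, m along the optical axis (not along the pixel's ray), 0 where there is no reading.
- calibration(name): a dict with "intrinsics" (3x3 intrinsics, pixels), "k1" (the pictures are not rectified: a ray, as slopes to the right and down, at radius r is drawn at 1 + k1 r^2 times it, then the intrinsics apply), "xyz" and "orientation" of the camera in the world. Camera axes: x right, y down, z forward; pixel columns grow to the right and rows downward; lengths in m; the calibration is good to about 2 mm. A picture is of the moment at which its call begins: read the wrist's pose just before it. calibration takes no time and is no camera call; for the wrist camera it gives the pose at the moment of the call.
- job_done(): hands the job in; it is judged then, once.
The state is a dict: "clock": time; "joint_positions": joint angles; "qvel": joint speeds; "joint_efforts": joint torques, N m; "eef_pos": TCP position; "tcp_rot": TCP orientation; "contact_force": force on the tool from outside, world axes, zero at the start; "moment": the same for the moment, N m; "width": finger opening in m; "grip_force": force on a finger pad.
Only numpy, scipy, OpenCV 4.12 (cv2) and the standard library are available. Lean on these libraries where they do the work, as an engineer would, in place of code of your own. Each camera call takes 0.05 s, during which the arm holds its last target. There are 200 camera calls.

TASK

The matching unit is open for a preset: take the crank handle of the larger of its two vacuum capacitors and wind it clockwise, seen from above, until it is up against its end stop, then back it off exactly two full turns. Finish still gripping that handle so that the setting cannot creep while I read the bridge; do not let go. Leave the smaller capacitor's crank and everything else on the bench as they are.

Things in the scene. Friction and masses are not known exactly. Their poses are not given: they have to be found in the camera images.
- load_wheel (a joint): crank angle of the larger capacitor, rad: 0 = closed, hard against its end stop; grows as the wheel is turned anticlockwise seen from above (backing off), 6.283 per full turn, up to 8 turns. Clockwise closes. Stiff: about 0.1 N m of friction (some 2.5 N at the handle), so it stays where it is left; the wheel stays at one height as it turns
- load_hub (a point): centre of the top face of the larger capacitor's aluminium disc handwheel (100 mm diameter, 9 mm thick, level, turning about the vertical through this point, about 146 mm above the bench); a flat hub boss of 22 mm diameter stands 3 mm above it; a thin steel index finger, look only, stands beside the rim
- load_grip (a point): middle of the larger crank's upright handle: black revolving cylinder, 16 mm diameter, 36 mm tall (this point is 18 mm above the wheel's top face), standing on the wheel 40 mm from its axis; it spins freely on its own pin, so a gripper that holds it can go round the circle without turning
- load_handle: the same handle of the larger crank; origin at its foot on the wheel's top face
- tune_hub (a point): centre of the top face of the smaller capacitor's handwheel (70 mm diameter, about 130 mm above the bench), its axis 220 mm from the larger one's; either capacitor may stand on the left or on the right
- tune_grip (a point): middle of the smaller crank's handle (12 mm diameter, 28 mm tall, 26 mm from its axis); to be left as it stands
- chassis: matching unit without its cover: open sheet-metal rack chassis fixed to the bench, 300 mm deep (x), 430 mm wide (y), walls 128 mm high, teal front panel on the -x side 482 mm wide and 132 mm high; origin at the middle of its underside. The two glass and copper capacitors stand upright in it, side by side, with their cranks above the walls; a copper coil stands between them
- screwdriver: screwdriver, 170 mm, lying in the chassis; bystander
- dish: white dish, 60 mm diameter, 18 mm high, in the chassis; bystander
- shaft_collar: steel collar, 24 mm diameter, 10 mm high, in the chassis; bystander
- pliers: red-handled pliers, 170 mm long, on the bench; bystander
- solder_reel: metal reel, 64 mm diameter, 45 mm high; bystander
- parts_case: flat blue case, 125 x 140 x 10 mm; bystander
- pen_cup: steel cup with pens, 72 mm diameter, 155 mm high with the pens; bystander
- wrench: small wrench, 150 mm; bystander

How it is judged:
By the outcome, as a careful person would: the job done as asked, in the order asked, and still so for the second after the job is handed in, while the arm keeps its last pose, push and grip.
It also fails if it takes over 64 s, if anything falls off the work surface, if the arm or the gripper's body presses on something with over 40 N, if the wrist force passes 120 N, or if a joint passes its speed limit or range.

## Working session

There is one attempt and no reset: what is moved stays moved. The work goes in short steps, Python scripts to look and compute and a tool call to move; the robot and the scene stay as the last step left them, time stands still between calls to the robot, and variables do not carry over. Pictures are saved under pics/ and viewed, at most 10 in all, crops included, and the job is handed in when it is done.

Besides the shell and the picture viewer there is one more tool, called after "Call:" as name(argument=value, ...) on one line, values as JSON. servo_tool: Moves the arm, as the interface text tells. Shifts and turns lie within -1 to 1; 1 stands for 1 m of shift or 360 degrees of turn. Its arguments: {"type":"object","properties":{"motion":{"type":"array"},"squeeze":{"type":"number"}},"required":["motion"]}

```bash
mkdir -p pics; ls; cat > h.py <<'E'
from plant import *
import numpy as np, cv2
from scipy.spatial.transform import Rotation as R
def cam(name):
    c=calibration(name); im,d=read_camera(name); return c,im,d
def world(c,u,v,d):
    K=np.array(c["intrinsics"]); x=(u-K[0,2])/K[0,0]; y=(v-K[1,2])/K[1,1]
    xd,yd=x,y
    for _ in range(10):
        s=1+c["k1"]*(x*x+y*y); x,y=xd/s,yd/s
    p=np.stack([x*d,y*d,d*np.ones_like(x)],-1)
    return p@R.from_quat(c["orientation"]).as_matrix().T+np.array(c["xyz"])
def cloud(c,d):
    v,u=np.mgrid[0:d.shape[0],0:d.shape[1]].astype(float)
    return world(c,u,v,d)
E
python3 - <<'E'
from h import *
s=observe();print(s)
for n in("top","scene"):
    c,im,d=cam(n);print(n,c);cv2.imwrite(f"pics/{n}0.png",im);np.savez(f"{n}0.npz",im=im,d=d)
E
```

```text
pics
{'clock': 0.0, 'joint_positions': array([-1.36959876e+00,  1.24522441e-01,  1.65160516e+00, -1.59592444e-05,
        1.36748685e+00, -8.26258226e-02]), 'qvel': array([ 0.00022173,  0.0007117 , -0.00038541,  0.00071754,  0.00016826,
       -0.00055886]), 'joint_efforts': array([ 1.32596819e-03, -4.17601740e+01, -3.59930134e+01,  7.75195356e-02,
        4.90779779e-02, -1.70635044e-04]), 'eef_pos': array([ 0.18185524, -0.62344539,  0.23221647]), 'tcp_rot': array([ 9.89946688e-01,  1.41437379e-01, -6.76968562e-05, -1.00866032e-03]), 'contact_force': array([-0.21198387,  0.17519303,  0.41866841]), 'moment': array([-0.00169742,  0.0016349 ,  0.00312482]), 'grip_force': 0.0, 'width': 0.0949902054080779}
top {'intrinsics': array([[383.09783497,   0.        , 253.70860511],
       [  0.        , 383.09783497, 191.05695009],
       [  0.        ,   0.        ,   1.        ]]), 'k1': -0.11658127305763796, 'xyz': array([0.25681325, 0.00435434, 1.28461786]), 'orientation': array([-0.69735848,  0.70978271, -0.07952743,  0.05979166])}
scene {'intrinsics': array([[347.56003829,   0.        , 254.56510711],
       [  0.        , 347.56003829, 192.5951345 ],
       [  0.        ,   0.        ,   1.        ]]), 'k1': -0.0030974332537838916, 'xyz': array([1.03038593, 0.12540408, 1.02090434]), 'orientation': array([ 0.58496314,  0.76174063, -0.22188406, -0.1683354 ])}
```

View pics/top0.png

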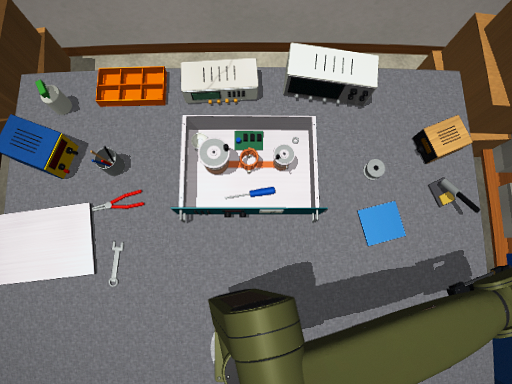

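View pics/scene0.png

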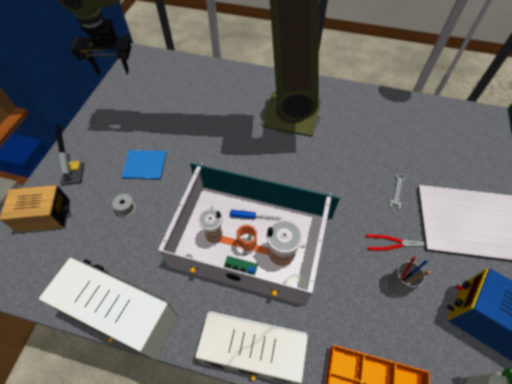

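The larger wheel is on the left (+y), top image about (213,152), with its black handle near (226,148). The small crank is at (285,155), handle near (291,147).

```bash
python3 - <<'E'
from h import *
from scipy.optimize import least_squares
for n in("top","scene"):
    z=np.load(n+"0.npz");im,d=z["im"],z["d"];c=calibration(n);P=cloud(c,d)
    b=im.max(-1)
    reg=(d>0)&(P[...,0]>.3)&(P[...,0]<.65)&(abs(P[...,1]-.0)<.25)
    for nm,ly in (("L",1),("S",-1)):
        zr=(.138,.156) if ly>0 else (.122,.14)
        m=reg&(P[...,2]>zr[0])&(P[...,2]<zr[1])&(b>60)
        q=P[m]; 
        # choose cluster
        k,l,st,ce=cv2.connectedComponentsWithStats(m.astype(np.uint8))
        for i in range(1,k):
            if st[i,4]>60:
                q=P[l==i]; (cx,cy),r=cv2.minEnclosingCircle(q[:,:2].astype(np.float32))
                print(n,nm,st[i],q.mean(0).round(4),np.median(q[:,2]).round(4),"circ",round(cx,4),round(cy,4),round(r,4))
    m=reg&(P[...,2]>.153)&(P[...,2]<.2)
    k,l,st,ce=cv2.connectedComponentsWithStats(m.astype(np.uint8))
    for i in range(1,k):
        if st[i,4]>4:
            q=P[l==i];print(n,"high",st[i],q.mean(0).round(4),q.max(0).round(4),q.min(0).round(4),im[l==i].mean(0).round())
im=np.load("top0.npz")["im"];a=cv2.resize(im[110:230,165:335],None,fx=4,fy=4,interpolation=2)
cv2.imwrite("pics/crop1.png",a)
E
```

```text
top L [197 139  33  30 736] [0.6044 0.0946 0.1469] 0.1469 circ 0.6081 0.0929 0.0503
top S [200 141 126  69 416] [ 0.5005 -0.1668  0.1297] 0.1296 circ 0.5249 -0.059 0.2121
top S [171 142  28  67 270] [0.5328 0.1906 0.1291] 0.1289 circ 0.54 0.1797 0.11
top S [273 144  22  22 359] [ 0.6039 -0.1274  0.131 ] 0.131 circ 0.6041 -0.1268 0.0351
top high [223 144   6   8  36] [0.6148 0.0539 0.1742] [0.6233 0.0617 0.186 ] [0.609  0.0464 0.1531] [46. 45. 44.]
top high [276 154   4   5  14] [ 0.5904 -0.1048  0.1578] [ 0.5974 -0.1     0.162 ] [ 0.585  -0.1097  0.1541] [35. 34. 33.]
scene L [266 220  37  32 837] [0.6089 0.0963 0.1464] 0.1463 circ 0.609 0.0942 0.0502
scene S [171 163 169  97 785] [ 0.5117 -0.0045  0.1291] 0.1289 circ 0.5188 -0.013 0.2522
scene S [198 209  24  22 395] [ 0.6092 -0.126   0.1303] 0.1304 circ 0.606 -0.1275 0.0362
scene high [216 211   4   4  12] [ 0.5938 -0.1029  0.1577] [ 0.5982 -0.0984  0.1597] [ 0.5891 -0.1074  0.1547] [79. 77. 79.]
scene high [267 227   6  10  49] [0.6214 0.0549 0.1732] [0.6263 0.0619 0.1861] [0.612  0.0469 0.1534] [59. 58. 59.]
```

View pics/crop1.png

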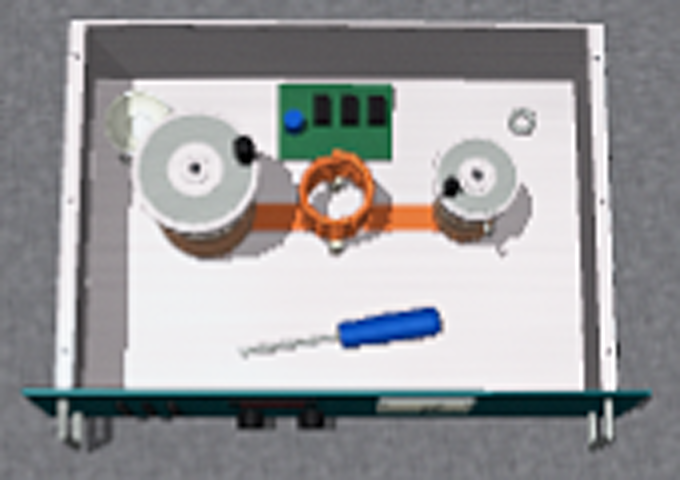

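```bash
cat >> h.py <<'E'
def rel(p):
    s=observe(); r=R.from_quat(s["tcp_rot"]); return r.inv().apply(np.array(p)-s["eef_pos"]).round(4)
E
python3 - <<'E'
from h import *
c=calibration("wrist");s=observe();r=R.from_quat(s["tcp_rot"])
print(r.inv().apply(c["xyz"]-s["eef_pos"]),(r.inv()*R.from_quat(c["orientation"])).as_matrix().round(3),c["intrinsics"][0])
print(r.as_matrix().round(4), rel([.6,.07,.33]))
E
```

```text
[ 8.28519440e-02  2.51086110e-05 -1.50029202e-01] [[-0.001 -0.957 -0.29 ]
 [ 1.    -0.001 -0.001]
 [ 0.    -0.29   0.957]] [282.17838303   0.         258.66913949]
[[ 9.6e-01  2.8e-01 -4.0e-04]
 [ 2.8e-01 -9.6e-01  1.8e-03]
 [ 1.0e-04 -1.9e-03 -1.0e+00]] [ 0.5956 -0.5488 -0.0966]
```

Call:
servo_tool(motion=[0, 0, 0, 0.03, -0.027, -0.01, 0.6, 0, 0, 0, 0.06, -0.055, -0.02, 0.6, 0, 0, 0, 0.095, -0.088, -0.03, 0.6, 0, 0, 0, 0.13, -0.12, -0.04, 0.6, 0, 0, 0, 0.165, -0.152, -0.05, 0.6, 0, 0, 0, 0.2, -0.184, -0.06, 0.6, 0, 0, 0, 0.235, -0.216, -0.07, 0.6, 0, 0, 0, 0.27, -0.248, -0.08, 0.6, 0, 0, 0, 0.305, -0.28, -0.09, 0.6, 0, 0, 0, 0.34, -0.312, -0.097, 0.6])

```text
clock: 1.1
eef_pos: [0.4216, -0.2275, 0.331]
tcp_rot: [0.99, 0.141, 0.0, 0.0]
contact_force: [0.8, -1.1, -0.6]
width: 0.0573
grip_force: 0.0
```

Call:
servo_tool(motion=[0, 0, 0, 0.035, -0.032, 0, 0.6, 0, 0, 0, 0.07, -0.064, 0, 0.6, 0, 0, 0, 0.105, -0.096, 0, 0.6, 0, 0, 0, 0.14, -0.128, 0, 0.6, 0, 0, 0, 0.175, -0.16, 0, 0.6, 0, 0, 0, 0.21, -0.192, 0, 0.6, 0, 0, 0, 0.24, -0.22, 0, 0.6, 0, 0, 0, 0.255, -0.236, 0, 0.6, 0, 0, 0, 0.255, -0.236, 0, 0.6, 0, 0, 0, 0.255, -0.236, 0, 0.6])

```text
clock: 2.1
eef_pos: [0.5994, 0.0687, 0.3297]
tcp_rot: [0.99, 0.142, -0.001, 0.0]
contact_force: [0.0, -0.3, -0.4]
width: 0.0569
grip_force: 0.0
```

```bash
python3 - <<'E'
from h import *
s=observe();print(s["clock"],s["eef_pos"],s["joint_positions"],s["contact_force"])
c,im,d=cam("wrist");cv2.imwrite("pics/w1.png",im);P=cloud(c,d)
b=im.max(-1)
m=(abs(P[...,2]-.147)<.005)&(b>60)&(np.hypot(P[...,0]-.608,P[...,1]-.0935)<.07)
q=P[m];print("wheel",np.median(q[:,2]),cv2.minEnclosingCircle(q[:,:2].astype(np.float32)))
near=np.hypot(P[...,0]-.608,P[...,1]-.0935)<.1
m=near&(P[...,2]>.155)&(P[...,2]<.22)
k,l,st,ce=cv2.connectedComponentsWithStats(m.astype(np.uint8))
for i in range(1,k):
    if st[i,4]>8:
        q=P[l==i];t=q[q[:,2]>q[:,2].max()-.003];print(st[i],t.mean(0).round(4),q.max(0).round(4),q.min(0).round(4),"enc",cv2.minEnclosingCircle(t[:,:2].astype(np.float32)))
E
```

```text
2.1 [0.59941967 0.06869222 0.32973375] [ 2.53695093e-02 -1.96903033e-02  1.63954218e+00 -4.95258557e-04
  1.52322865e+00  1.31155704e+00] [ 0.03456527 -0.3300926  -0.35656702]
wheel 0.14486422452015493 ((0.6120477318763733, 0.09890218824148178), 0.054634712636470795)
[269 159  15  18 208] [0.6198 0.0548 0.1804] [0.6275 0.0627 0.1821] [0.6123 0.0475 0.1552] enc ((0.6191211342811584, 0.05436015874147415), 0.007157825864851475)
```

View pics/w1.png

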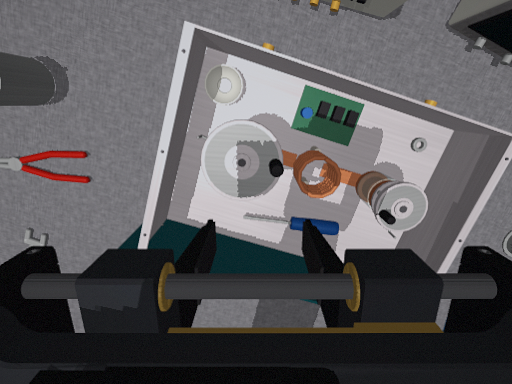

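```bash
python3 - <<'E'
from h import *
c,im,d=cam("wrist");P=cloud(c,d);np.set_printoptions(suppress=True)
K=c["intrinsics"]
sl=(slice(128,146),slice(192,212))
print(im[sl].max(-1)); print((P[sl][...,2]*1000).round().astype(int))
for v,u in((136,202),(136,205),(134,199)): print(u,v,P[v,u])
# rim fit
b=im.max(-1); m=(abs(P[...,2]-.1455)<.006)&(b>60)&(np.hypot(P[...,0]-.608,P[...,1]-.0935)<.07)
k,l,st,ce=cv2.connectedComponentsWithStats(cv2.morphologyEx(m.astype(np.uint8),2,np.ones((3,3))))
i=1+st[1:,4].argmax();q=P[l==i];h=cv2.convexHull(q[:,:2].astype(np.float32))[:,0]
print(st[i],cv2.minEnclosingCircle(h),len(h),cv2.fitEllipse(h))
cv2.imwrite("pics/w1c.png",cv2.resize(im[110:220,185:305],None,fx=5,fy=5,interpolation=0))
E
```

```text
[[143 143 143 142 142 141 141 141 142 142 142 144 145 144 144 143 142 189
  203 212]
 [144 145 144 146 144 145 142 143 142 142 143 143 141 143 144 144 140 209
  215 213]
 [144 144 145 146 145 146 144 145 145 144 144 143 142 143 143 142 152 208
  213 214]
 [143 143 144 144 145 145 146 146 146 145 146 145 144 145 144 140 194 212
  215 196]
 [141 142 143 143 144 145 145 146 147 146 145 146 146 145 145 142 210 216
  199 193]
 [142 142 141 142 144 143 145 146 147 148 147 148 147 147 146 142 210 197
  195 206]
 [142 142 143 142 142 144 147 130 119 124 143 147 147 147 145 142 190 192
  206 213]
 [141 143 142 143 143 127 111  89  73  88 112 124 143 147 143 181 182 205
  213 213]
 [141 142 142 142 144 138  97  64  58 101 140 137 120 120 138 181 198 212
  213 214]
 [143 142 143 143 141 164 126  93 117 130 150 156 147 133 124 185 210 213
  213 207]
 [144 144 143 144 142 151 127 128 143 142 141 145 150 150 162 205 214 214
  210 193]
 [144 144 143 146 144 142 138 143 144 144 143 140 139 146 195 212 213 213
  200 186]
 [143 143 144 144 146 146 147 146 145 145 143 143 135 178 209 214 214 208
  188 
[... 1592 characters left out ...]
5 146 145 144 146
  144 146]
 [  2   2   3   1   2   1   1   0   1   3  -1   2 146 145 145 143 145 146
  145 146]
 [  2   3   0   3   2   0   0   1   2   2   1 144 145 144 145 144 147 145
  144 144]
 [  2   1   2   2   2   1   3   1   0   0   2 144 145 144 146 145 145 146
  145 146]
 [  1   0   2   4   2   3   1   1   1   1   3 145 145 145 145 145 146 145
  145 145]]
202 136 [0.62409005 0.14869337 0.12472307]
205 136 [0.60636494 0.16384714 0.00103023]
199 134 [0.60675749 0.17427811 0.00078301]
[ 200  119   82   81 4978] ((0.6111164689064026, 0.09395270049571991), 0.04981183260679245) 49 ((0.6111365556716919, 0.09399931877851486), (0.0985787957906723, 0.09900511056184769), 100.67737579345703)
```

View pics/w1c.png

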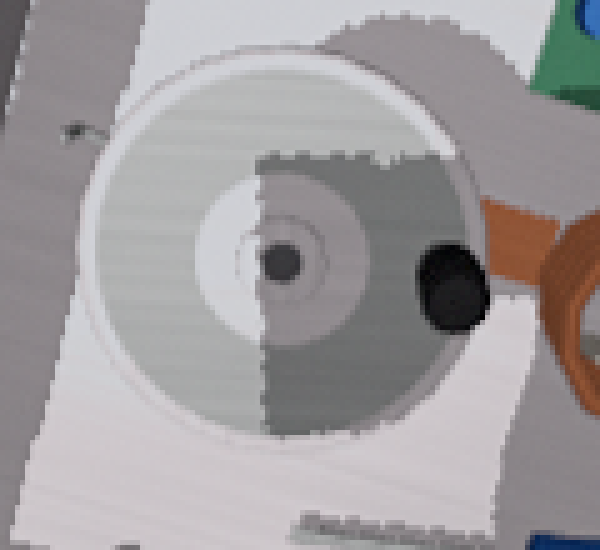

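```bash
python3 - <<'E'
from h import *
s=observe();print(s["eef_pos"],s["clock"],rel([.6188,.0545,.173]))
E
```

```text
[0.59929063 0.06771069 0.33027042] 2.2 [0.0151 0.0181 0.1573]
```

Call:
servo_tool(motion=[0, 0, 0, 0.01, 0.01, 0.02, 0.5, 0, 0, 0, 0.015, 0.0178, 0.04, 0.5, 0, 0, 0, 0.015, 0.0178, 0.07, 0.5, 0, 0, 0, 0.015, 0.0178, 0.1, 0.5, 0, 0, 0, 0.015, 0.0178, 0.125, 0.5, 0, 0, 0, 0.015, 0.0178, 0.14, 0.5, 0, 0, 0, 0.015, 0.0178, 0.15, 0.5, 0, 0, 0, 0.015, 0.0178, 0.157, 0.5, 0, 0, 0, 0.015, 0.0178, 0.157, 0.3, 0, 0, 0, 0.015, 0.0178, 0.157, 0.2], squeeze=12)

```text
clock: 3.2
eef_pos: [0.6198, 0.0558, 0.1747]
tcp_rot: [0.99, 0.141, 0.001, 0.0]
contact_force: [-0.3, -0.1, -0.6]
width: 0.0367
grip_force: 0.0
```

```bash
python3 - <<'E'
from h import *
s=observe();print(s["eef_pos"],s["width"],s["contact_force"],s["clock"])
c,im,d=cam("wrist");cv2.imwrite("pics/w2.png",im)
E
```

```text
[0.61978323 0.05575764 0.17469314] 0.03668429954068632 [-0.29647605 -0.05137362 -0.57424485] 3.2
```

View pics/w2.png

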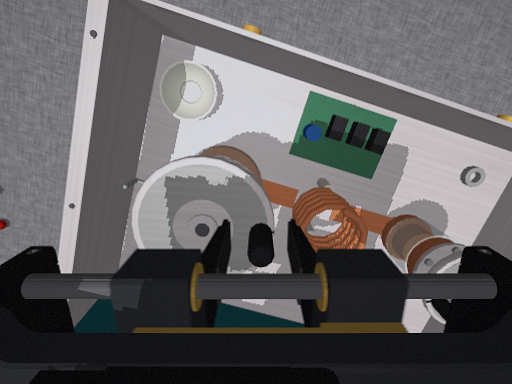

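The handle (262,245) stands between the open fingers, with clear space around it. Next I close on it.

Call:
servo_tool(motion=[0, 0, 0, 0, 0, 0, 0.15, 0, 0, 0, 0, 0, 0, 0.1, 0, 0, 0, 0, 0, 0, 0.1, 0, 0, 0, 0, 0, 0, 0.1, 0, 0, 0, 0, 0, 0, 0.1, 0, 0, 0, 0, 0, 0, 0.1, 0, 0, 0, 0, 0, 0, 0.1, 0, 0, 0, 0, 0, 0, 0.1, 0, 0, 0, 0, 0, 0, 0.1, 0, 0, 0, 0, 0, 0, 0.1], squeeze=12)

```text
clock: 4.25
eef_pos: [0.6199, 0.0548, 0.1744]
tcp_rot: [0.99, 0.141, 0.001, 0.001]
contact_force: [1.5, -5.9, 2.2]
width: 0.0156
grip_force: 12.0
```

```bash
cat >> h.py <<'E'
def arc(deg,n=10,hub=(.6105,.0938),cmd=None):
    """rows (dx,dy) in tool frame for handle rotation by deg (world ccw +) from commanded/measured position"""
    s=observe(); r=R.from_quat(s["tcp_rot"]); p=np.array(cmd if cmd is not None else s["eef_pos"][:2]); h=np.array(hub)
    v=p-h; a0=np.arctan2(v[1],v[0]); 
    print("az",np.degrees(a0).round(2),"rad",np.hypot(*v).round(4))
    out=[]
    for i in range(1,n+1):
        a=a0+np.radians(deg)*i/n; q=h+.04*np.array([np.cos(a),np.sin(a)])
        out.append(r.inv().apply(np.r_[q-p,0])[:2].round(4).tolist())
    print(out)
E
python3 - <<'E'
from h import *
s=observe();print(s["eef_pos"],s["width"],s["grip_force"],s["contact_force"],s["clock"])
arc(-90)
E
```

```text
[0.61989277 0.05480196 0.17440422] 0.015591880356061565 12.000220669797272 [ 1.48987609 -5.85741282  2.24526124] 4.25
az -76.46 rad 0.0401
[[-0.0062, -0.0009], [-0.0122, -0.0027], [-0.0179, -0.0053], [-0.0231, -0.0089], [-0.0277, -0.0132], [-0.0315, -0.0181], [-0.0346, -0.0236], [-0.0367, -0.0295], [-0.0379, -0.0357], [-0.0381, -0.042]]
```

Call:
servo_tool(motion=[0, 0, 0, -0.0062, -0.0009, 0, 0.1, 0, 0, 0, -0.0122, -0.0027, 0, 0.1, 0, 0, 0, -0.0179, -0.0053, 0, 0.1, 0, 0, 0, -0.0231, -0.0089, 0, 0.1, 0, 0, 0, -0.0277, -0.0132, 0, 0.1, 0, 0, 0, -0.0315, -0.0181, 0, 0.1, 0, 0, 0, -0.0346, -0.0236, 0, 0.1, 0, 0, 0, -0.0367, -0.0295, 0, 0.1, 0, 0, 0, -0.0379, -0.0357, 0, 0.1, 0, 0, 0, -0.0381, -0.042, 0, 0.1])

```text
clock: 5.25
eef_pos: [0.5717, 0.0864, 0.1744]
tcp_rot: [0.99, 0.142, 0.002, -0.0]
contact_force: [6.4, -2.3, 4.2]
width: 0.0156
grip_force: 12.0
```

```bash
python3 - <<'E'
from h import *
s=observe();print(s["eef_pos"],s["width"],s["grip_force"],s["contact_force"],s["clock"])
arc(-90)
E
```

```text
[0.57169333 0.08635513 0.17435482] 0.01560848766207059 12.001051002298482 [ 6.44495099 -2.34838634  4.19950358] 5.25
az -169.14 rad 0.0395
[[0.0006, -0.0062], [0.0026, -0.0122], [0.0056, -0.0177], [0.0093, -0.0227], [0.0138, -0.0271], [0.019, -0.0307], [0.0246, -0.0335], [0.0306, -0.0353], [0.0368, -0.0362], [0.0431, -0.0361]]
```

```bash
python3 - <<'E'
from h import *
r=R.from_quat([.99,.141,0,0])
def t(a): a=np.radians(a); return r.inv().apply([.04*np.cos(a),.04*np.sin(a),0])[:2]
for k in range(4):
    a=-166.46-90*k
    print(k,", ".join("0, 0, 0, %.4f, %.4f, 0, 0.1"%tuple(t(a-9*i)-t(a)) for i in range(1,11)))
E
```

```text
0 0, 0, 0, 0.0008, -0.0062, 0, 0.1, 0, 0, 0, 0.0025, -0.0123, 0, 0.1, 0, 0, 0, 0.0052, -0.0179, 0, 0.1, 0, 0, 0, 0.0087, -0.0231, 0, 0.1, 0, 0, 0, 0.0130, -0.0277, 0, 0.1, 0, 0, 0, 0.0180, -0.0316, 0, 0.1, 0, 0, 0, 0.0235, -0.0346, 0, 0.1, 0, 0, 0, 0.0294, -0.0367, 0, 0.1, 0, 0, 0, 0.0355, -0.0379, 0, 0.1, 0, 0, 0, 0.0418, -0.0381, 0, 0.1
1 0, 0, 0, 0.0062, 0.0008, 0, 0.1, 0, 0, 0, 0.0123, 0.0025, 0, 0.1, 0, 0, 0, 0.0179, 0.0052, 0, 0.1, 0, 0, 0, 0.0231, 0.0087, 0, 0.1, 0, 0, 0, 0.0277, 0.0130, 0, 0.1, 0, 0, 0, 0.0316, 0.0180, 0, 0.1, 0, 0, 0, 0.0346, 0.0235, 0, 0.1, 0, 0, 0, 0.0367, 0.0294, 0, 0.1, 0, 0, 0, 0.0379, 0.0355, 0, 0.1, 0, 0, 0, 0.0381, 0.0418, 0, 0.1
2 0, 0, 0, -0.0008, 0.0062, 0, 0.1, 0, 0, 0, -0.0025, 0.0123, 0, 0.1, 0, 0, 0, -0.0052, 0.0179, 0, 0.1, 0, 0, 0, -0.0087, 0.0231, 0, 0.1, 0, 0, 0, -0.0130, 0.0277, 0, 0.1, 0, 0, 0, -0.0180, 0.0316, 0, 0.1, 0, 0, 0, -0.0235, 0.0346, 0, 0.1, 0, 0, 0, -0.0294, 0.0367, 0, 0.1, 0, 0, 0, -0.0355, 0.0379, 0, 0.1, 0, 0, 0, -0.0418, 0.0381, 0, 0.1
3 0, 0, 0, -0.0062, -0.0008, 0, 0.1, 0, 0, 0, -0.0123, -0.0025, 0, 0.1, 0, 0, 0, -0.0179, -0.0052, 0, 0.1, 0, 0, 0, -0.0231, -0.0087, 0, 0.1, 0, 0, 0, -0.0277, -0.0130, 0, 0.1, 0, 0, 0, -0.0316, -0.0180, 0, 0.1, 0, 0, 0, -0.0346, -0.0235, 0, 0.1, 0, 0, 0, -0.0367, -0.0294, 0, 0.1, 0, 0, 0, -0.0379, -0.0355, 0, 0.1, 0, 0, 0, -0.0381, -0.0418, 0, 0.1
```

Call:
servo_tool(motion=[0, 0, 0, 0.0008, -0.0062, 0, 0.1, 0, 0, 0, 0.0025, -0.0123, 0, 0.1, 0, 0, 0, 0.0052, -0.0179, 0, 0.1, 0, 0, 0, 0.0087, -0.0231, 0, 0.1, 0, 0, 0, 0.013, -0.0277, 0, 0.1, 0, 0, 0, 0.018, -0.0316, 0, 0.1, 0, 0, 0, 0.0235, -0.0346, 0, 0.1, 0, 0, 0, 0.0294, -0.0367, 0, 0.1, 0, 0, 0, 0.0355, -0.0379, 0, 0.1, 0, 0, 0, 0.0418, -0.0381, 0, 0.1])

```text
clock: 6.25
eef_pos: [0.6003, 0.1325, 0.1742]
tcp_rot: [0.99, 0.142, -0.001, 0.002]
contact_force: [-0.7, -8.3, 8.7]
width: 0.0157
grip_force: 12.0
```

Call:
servo_tool(motion=[0, 0, 0, 0.0062, 0.0008, -0.0003, 0.1, 0, 0, 0, 0.0123, 0.0025, -0.0006, 0.1, 0, 0, 0, 0.0179, 0.0052, -0.001, 0.1, 0, 0, 0, 0.0231, 0.0087, -0.001, 0.1, 0, 0, 0, 0.0277, 0.013, -0.001, 0.1, 0, 0, 0, 0.0316, 0.018, -0.001, 0.1, 0, 0, 0, 0.0346, 0.0235, -0.001, 0.1, 0, 0, 0, 0.0367, 0.0294, -0.001, 0.1, 0, 0, 0, 0.0379, 0.0355, -0.001, 0.1, 0, 0, 0, 0.0381, 0.0418, -0.001, 0.1])

```text
clock: 7.25
eef_pos: [0.6476, 0.104, 0.1731]
tcp_rot: [0.99, 0.141, -0.002, -0.0]
contact_force: [0.4, 0.6, 0.1]
width: 0.0093
grip_force: 0.0
```

```bash
python3 - <<'E'
from h import *
s=observe();print(s["eef_pos"],s["width"],s["clock"])
c,im,d=cam("wrist");cv2.imwrite("pics/w3.png",im)
for n in("top","scene","wrist"):
    c,im,d=cam(n);P=cloud(c,d)
    m=(np.hypot(P[...,0]-.609,P[...,1]-.0938)<.055)&(P[...,2]>.155)&(P[...,2]<.184)
    if n!="top" and 0: pass
    k,l,st,ce=cv2.connectedComponentsWithStats(m.astype(np.uint8))
    for i in range(1,k):
        if st[i,4]>8: q=P[l==i];print(n,st[i],q.mean(0).round(4),q.max(0).round(4),q.min(0).round(4))
E
```

```text
[0.64764968 0.10397017 0.17306183] 0.009272801871757191 7.25
scene [287 244   4   7  17] [0.6537 0.1127 0.1706] [0.6567 0.1181 0.1836] [0.6449 0.1081 0.1594]
scene [281 247   3   4  11] [0.6605 0.0983 0.1718] [0.6621 0.1012 0.1823] [0.6586 0.095  0.1583]
wrist [234 219  18  41 289] [0.6561 0.1141 0.1716] [0.6589 0.12   0.1838] [0.6377 0.1058 0.155 ]
wrist [266 219  18  39 291] [0.6604 0.0994 0.1716] [0.664  0.1024 0.184 ] [0.6406 0.0939 0.1551]
```

View pics/w3.png

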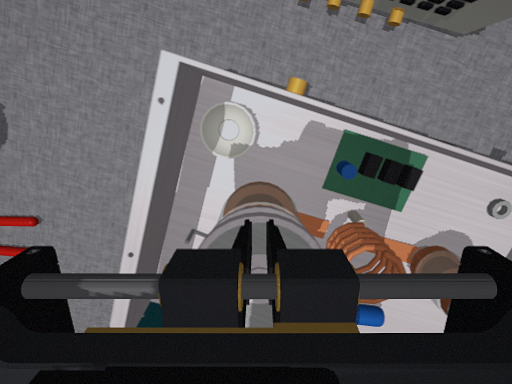

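The fingers are closed on nothing and the handle is hidden behind the gripper, so it either slipped out or met the stop. I'll rise and look.

Call:
servo_tool(motion=[0, 0, 0, 0, 0, -0.02, 0.1, 0, 0, 0, 0, 0, -0.05, 0.1, 0, 0, 0, 0, 0, -0.08, 0.1, 0, 0, 0, -0.02, 0, -0.11, 0.3, 0, 0, 0, -0.04, 0, -0.13, 0.5, 0, 0, 0, -0.06, 0, -0.14, 0.5, 0, 0, 0, -0.07, 0, -0.14, 0.5, 0, 0, 0, -0.07, 0, -0.14, 0.5, 0, 0, 0, -0.07, 0, -0.14, 0.5, 0, 0, 0, -0.07, 0, -0.14, 0.5])

```text
clock: 8.45
eef_pos: [0.5814, 0.0848, 0.313]
tcp_rot: [0.99, 0.141, -0.001, -0.0]
contact_force: [-0.2, 0.2, -0.2]
width: 0.0472
grip_force: 0.0
```

```bash
cat >> h.py <<'E'
def find(n,hub=(.6105,.0938)):
    c,im,d=cam(n);P=cloud(c,d)
    m=(np.hypot(P[...,0]-hub[0],P[...,1]-hub[1])<.058)&(P[...,2]>.153)&(P[...,2]<.19)
    k,l,st,ce=cv2.connectedComponentsWithStats(m.astype(np.uint8))
    for i in range(1,k):
        if st[i,4]>8:
            q=P[l==i];t=q[q[:,2]>q[:,2].max()-.004]
            e,_=cv2.minEnclosingCircle(t[:,:2].astype(np.float32));e=np.array(e)
            print(n,st[i],"top",t.mean(0).round(4),"enc",e.round(4),"az",np.degrees(np.arctan2(e[1]-hub[1],e[0]-hub[0])).round(1),"r",np.hypot(*(e-hub)).round(4))
    return im
E
python3 - <<'E'
from h import *
s=observe();print(s["eef_pos"],s["width"],s["clock"])
cv2.imwrite("pics/w4.png",find("wrist"));find("top");find("scene")
E
```

```text
[0.58139037 0.08479183 0.31295242] 0.04723532481958075 8.45
wrist [215 131  18  18 234] top [0.6184 0.1331 0.1802] enc [0.6181 0.1333] az 79.1 r 0.0402
scene [295 233   7  10  51] top [0.6163 0.1334 0.1814] enc [0.6169 0.1339] az 81.0 r 0.0406
```

View pics/w4.png

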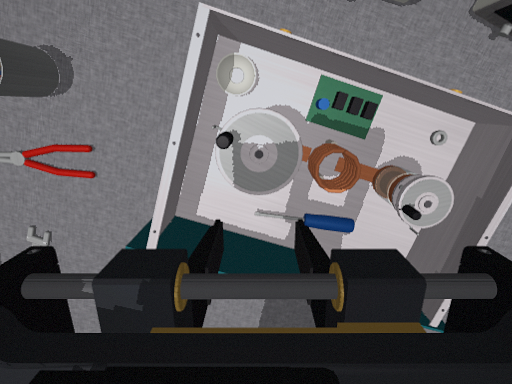

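Handle at (224,141), az ≈ 80°, right beside the index at (215,126). That suggests the stop, but it needs checking. I'll re-grip with the fingers closing tangentially and push gently.

```bash
python3 - <<'E'
from h import *
print(rel([.6178,.1334,.21]),rel([.6178,.1334,.173]))
E
```

```text
[ 0.0486 -0.0365  0.1034] [ 0.0486 -0.0364  0.1404]
```

Call:
servo_tool(motion=[0, 0, -0.022, 0.01, -0.006, 0.01, 0.5, 0, 0, -0.044, 0.02, -0.012, 0.02, 0.5, 0, 0, -0.066, 0.03, -0.02, 0.03, 0.5, 0, 0, -0.088, 0.04, -0.028, 0.05, 0.5, 0, 0, -0.11, 0.0486, -0.0364, 0.07, 0.5, 0, 0, -0.132, 0.0486, -0.0364, 0.08, 0.5, 0, 0, -0.154, 0.0486, -0.0364, 0.09, 0.5, 0, 0, -0.178, 0.0486, -0.0364, 0.09, 0.5, 0, 0, -0.178, 0.0486, -0.0364, 0.09, 0.5, 0, 0, -0.178, 0.0486, -0.0364, 0.09, 0.5])

```text
clock: 9.6
eef_pos: [0.618, 0.1333, 0.2244]
tcp_rot: [0.765, 0.644, 0.0, 0.0]
contact_force: [0.1, -0.1, 0.3]
width: 0.0477
grip_force: 0.0
```

```bash
python3 - <<'E'
from h import *
s=observe();print(s["eef_pos"],s["tcp_rot"],s["joint_positions"],s["clock"])
im=find("wrist");cv2.imwrite("pics/w5.png",im);print(rel([.6178,.1334,.173]))
E
```

```text
[0.61804714 0.13329769 0.22438261] [7.65103099e-01 6.43907795e-01 1.54028950e-06 1.25180787e-05] [ 1.27552884e-01  9.10795254e-02  1.70107790e+00 -1.98675087e-05
  1.34941908e+00  2.99163778e-01] 9.6
wrist [247 200  21  30 515] top [0.6177 0.1341 0.1803] enc [0.6176 0.133 ] az 79.8 r 0.0398
[ 0.     -0.0003  0.0516]
```

Call:
servo_tool(motion=[0, 0, 0, 0, -0.0003, 0.02, 0.5, 0, 0, 0, 0, -0.0003, 0.04, 0.5, 0, 0, 0, 0, -0.0003, 0.05, 0.5, 0, 0, 0, 0, -0.0003, 0.05, 0.2, 0, 0, 0, 0, -0.0003, 0.05, 0.1, 0, 0, 0, 0, -0.0003, 0.05, 0.1, 0, 0, 0, 0, -0.0003, 0.05, 0.1, 0, 0, 0, 0, -0.0003, 0.05, 0.1, 0, 0, 0, 0, -0.0003, 0.05, 0.1, 0, 0, 0, 0, -0.0003, 0.05, 0.1], squeeze=20)

```text
clock: 10.65
eef_pos: [0.6178, 0.1334, 0.1756]
tcp_rot: [0.764, 0.645, 0.001, 0.0]
contact_force: [-1.5, 0.3, 5.0]
width: 0.0152
grip_force: 20.0
```

```bash
python3 - <<'E'
from h import *
s=observe();print(s["eef_pos"],R.from_quat(s["tcp_rot"]).as_matrix().round(4),s["width"],s["contact_force"],s["clock"])
E
```

```text
[0.61782767 0.13344427 0.1755749 ] [[ 1.678e-01  9.858e-01  1.100e-03]
 [ 9.858e-01 -1.678e-01  4.000e-04]
 [ 5.000e-04  1.100e-03 -1.000e+00]] 0.015178043439866451 [-1.53831808  0.28725596  5.03455211] 10.65
```

Call:
servo_tool(motion=[0, 0, 0, 0, 0.0005, -0.0005, 0.1, 0, 0, 0, 0, 0.001, -0.001, 0.1, 0, 0, 0, 0, 0.0015, -0.001, 0.1, 0, 0, 0, 0, 0.002, -0.001, 0.1, 0, 0, 0, 0, 0.0025, -0.001, 0.1, 0, 0, 0, 0, 0.003, -0.001, 0.1, 0, 0, 0, 0, 0.003, -0.001, 0.1, 0, 0, 0, 0, 0.003, -0.001, 0.1, 0, 0, 0, 0, 0.003, -0.001, 0.1, 0, 0, 0, 0, 0.003, -0.001, 0.1])

```text
clock: 11.65
eef_pos: [0.6194, 0.1331, 0.1755]
tcp_rot: [0.764, 0.645, -0.001, -0.001]
contact_force: [-5.9, 2.2, 6.9]
width: 0.0151
grip_force: 20.0
```

Call:
servo_tool(motion=[0, 0, 0, 0, 0.0005, -0.0005, 0.1, 0, 0, 0, 0, 0.001, -0.001, 0.1, 0, 0, 0, 0, 0.0015, -0.001, 0.1, 0, 0, 0, 0, 0.002, -0.001, 0.1, 0, 0, 0, -0.0001, 0.0025, -0.001, 0.1, 0, 0, 0, -0.0002, 0.003, -0.001, 0.1, 0, 0, 0, -0.0002, 0.003, -0.001, 0.1, 0, 0, 0, -0.0002, 0.003, -0.001, 0.1, 0, 0, 0, -0.0002, 0.003, -0.001, 0.1, 0, 0, 0, -0.0002, 0.003, -0.001, 0.1])

```text
clock: 12.65
eef_pos: [0.6197, 0.133, 0.1755]
tcp_rot: [0.764, 0.645, -0.004, -0.004]
contact_force: [-13.9, 3.4, 8.9]
width: 0.0154
grip_force: 20.0
```

```bash
python3 - <<'E'
from h import *
s=observe();print(s["eef_pos"],s["contact_force"],s["width"]);find("wrist");find("scene")
E
```

```text
[0.6197137  0.13302336 0.17550932] [-13.86115501   3.42257486   8.88711304] 0.015386310950752612
wrist [ 227  219   64   54 1640] top [0.6222 0.1446 0.1881] enc [0.6222 0.1444] az 77.0 r 0.052
scene [293 239   9   4  10] top [0.6347 0.1294 0.1859] enc [0.6353 0.1303] az 55.8 r 0.0441
```

Pushing 3 mm further moved the handle only 0.3 mm and took the force to 14 N. It is hard against the stop, at the index (TCP 0.6197, 0.1330). Now the two turns back.

```bash
python3 - <<'E'
from h import *
r=R.from_quat([.7643,.6449,0,0]); h=np.array([.6101,.0937])
def w(a): a=np.radians(a); return h+.04*np.array([np.cos(a),np.sin(a)])
def row(d,z): return "0, 0, 0, %.4f, %.4f, %s, 0.1"%(*r.inv().apply(np.r_[d,0])[:2],z)
p=np.array([.6236,.1322])
print("first",", ".join(row(w(76.3+9*i)-p,"0.001") for i in range(1,11)))
for k in range(1,5):
    a=76.3+90*k; print(k,", ".join(row(w(a+9*i)-w(a),"0") for i in range(1,11)))
E
```

```text
first 0, 0, 0, -0.0004, -0.0103, 0.001, 0.1, 0, 0, 0, -0.0014, -0.0165, 0.001, 0.1, 0, 0, 0, -0.0034, -0.0225, 0.001, 0.1, 0, 0, 0, -0.0063, -0.0280, 0.001, 0.1, 0, 0, 0, -0.0100, -0.0331, 0.001, 0.1, 0, 0, 0, -0.0145, -0.0375, 0.001, 0.1, 0, 0, 0, -0.0196, -0.0411, 0.001, 0.1, 0, 0, 0, -0.0252, -0.0439, 0.001, 0.1, 0, 0, 0, -0.0312, -0.0458, 0.001, 0.1, 0, 0, 0, -0.0374, -0.0467, 0.001, 0.1
1 0, 0, 0, -0.0063, 0.0001, 0, 0.1, 0, 0, 0, -0.0125, 0.0011, 0, 0.1, 0, 0, 0, -0.0184, 0.0031, 0, 0.1, 0, 0, 0, -0.0240, 0.0060, 0, 0.1, 0, 0, 0, -0.0290, 0.0097, 0, 0.1, 0, 0, 0, -0.0334, 0.0142, 0, 0.1, 0, 0, 0, -0.0371, 0.0193, 0, 0.1, 0, 0, 0, -0.0399, 0.0249, 0, 0.1, 0, 0, 0, -0.0418, 0.0309, 0, 0.1, 0, 0, 0, -0.0427, 0.0371, 0, 0.1
2 0, 0, 0, 0.0001, 0.0063, 0, 0.1, 0, 0, 0, 0.0011, 0.0125, 0, 0.1, 0, 0, 0, 0.0031, 0.0184, 0, 0.1, 0, 0, 0, 0.0060, 0.0240, 0, 0.1, 0, 0, 0, 0.0097, 0.0290, 0, 0.1, 0, 0, 0, 0.0142, 0.0334, 0, 0.1, 0, 0, 0, 0.0193, 0.0371, 0, 0.1, 0, 0, 0, 0.0249, 0.0399, 0, 0.1, 0, 0, 0, 0.0309, 0.0418, 0, 0.1, 0, 0, 0, 0.0371, 0.0427, 0, 0.1
3 0, 0, 0, 0.0063, -0.0001, 0, 0.1, 0, 0, 0, 0.0125, -0.0011, 0, 0.1, 0, 0, 0, 0.0184, -0.0031, 0, 0.1, 0, 0, 0, 0.0240, -0.0060, 0, 0.1, 0, 0, 0, 0.0290, -0.0097, 0, 0.1, 0, 0, 0, 0.0334, -0.0142, 0, 0.1, 0, 0, 0, 0.0371, -0.0193, 0, 0.1, 0, 0, 0, 0.0399, -0.0249, 0, 0.1, 0, 0, 0, 0.0418, -0.0309, 0, 0.1, 0, 0, 0, 0.0427, -0.0371, 0, 0.1
4 0, 0, 0, -0.0001, -0.0063, 0, 0.1, 0, 0, 0, -0.0011, -0.0125, 0, 0.1, 0, 0, 0, -0.0031, -0.0184, 0, 0.1, 0, 0, 0, -0.0060, -0.0240, 0, 0.1, 0, 0, 0, -0.0097, -0.0290, 0, 0.1, 0, 0, 0, -0.0142, -0.0334, 0, 0.1, 0, 0, 0, -0.0193, -0.0371, 0, 0.1, 0, 0, 0, -0.0249, -0.0399, 0, 0.1, 0, 0, 0, -0.0309, -0.0418, 0, 0.1, 0, 0, 0, -0.0371, -0.0427, 0, 0.1
```

Call:
servo_tool(motion=[0, 0, 0, -0.0004, -0.0103, 0.0003, 0.1, 0, 0, 0, -0.0014, -0.0165, 0.0006, 0.1, 0, 0, 0, -0.0034, -0.0225, 0.001, 0.1, 0, 0, 0, -0.0063, -0.028, 0.001, 0.1, 0, 0, 0, -0.01, -0.0331, 0.001, 0.1, 0, 0, 0, -0.0145, -0.0375, 0.001, 0.1, 0, 0, 0, -0.0196, -0.0411, 0.001, 0.1, 0, 0, 0, -0.0252, -0.0439, 0.001, 0.1, 0, 0, 0, -0.0312, -0.0458, 0.001, 0.1, 0, 0, 0, -0.0374, -0.0467, 0.001, 0.1], squeeze=25)

```text
clock: 13.75
eef_pos: [0.5709, 0.1023, 0.1756]
tcp_rot: [0.764, 0.645, -0.0, 0.0]
contact_force: [1.6, 2.6, 2.4]
width: 0.0153
grip_force: 25.0
```

Call:
servo_tool(motion=[0, 0, 0, -0.0063, 0.0001, 0, 0.1, 0, 0, 0, -0.0125, 0.0011, 0, 0.1, 0, 0, 0, -0.0184, 0.0031, 0, 0.1, 0, 0, 0, -0.024, 0.006, 0, 0.1, 0, 0, 0, -0.029, 0.0097, 0, 0.1, 0, 0, 0, -0.0334, 0.0142, 0, 0.1, 0, 0, 0, -0.0371, 0.0193, 0, 0.1, 0, 0, 0, -0.0399, 0.0249, 0, 0.1, 0, 0, 0, -0.0418, 0.0309, 0, 0.1, 0, 0, 0, -0.0427, 0.0371, 0, 0.1])

```text
clock: 14.75
eef_pos: [0.6003, 0.0551, 0.1755]
tcp_rot: [0.764, 0.645, -0.0, -0.001]
contact_force: [-1.0, 6.9, 5.2]
width: 0.0151
grip_force: 25.0
```

Call:
servo_tool(motion=[0, 0, 0, 0.0001, 0.0063, 0, 0.1, 0, 0, 0, 0.0011, 0.0125, 0, 0.1, 0, 0, 0, 0.0031, 0.0184, 0, 0.1, 0, 0, 0, 0.006, 0.024, 0, 0.1, 0, 0, 0, 0.0097, 0.029, 0, 0.1, 0, 0, 0, 0.0142, 0.0334, 0, 0.1, 0, 0, 0, 0.0193, 0.0371, 0, 0.1, 0, 0, 0, 0.0249, 0.0399, 0, 0.1, 0, 0, 0, 0.0309, 0.0418, 0, 0.1, 0, 0, 0, 0.0371, 0.0427, 0, 0.1])

```text
clock: 15.75
eef_pos: [0.6483, 0.0823, 0.1755]
tcp_rot: [0.764, 0.645, -0.002, 0.001]
contact_force: [-1.9, -2.5, 4.9]
width: 0.0152
grip_force: 25.0
```

Call:
servo_tool(motion=[0, 0, 0, 0.0063, -0.0001, 0, 0.1, 0, 0, 0, 0.0125, -0.0011, 0, 0.1, 0, 0, 0, 0.0184, -0.0031, 0, 0.1, 0, 0, 0, 0.024, -0.006, 0, 0.1, 0, 0, 0, 0.029, -0.0097, 0, 0.1, 0, 0, 0, 0.0334, -0.0142, 0, 0.1, 0, 0, 0, 0.0371, -0.0193, 0, 0.1, 0, 0, 0, 0.0399, -0.0249, 0, 0.1, 0, 0, 0, 0.0418, -0.0309, 0, 0.1, 0, 0, 0, 0.0427, -0.0371, 0, 0.1])

```text
clock: 16.75
eef_pos: [0.619, 0.1332, 0.1756]
tcp_rot: [0.764, 0.645, 0.0, -0.0]
contact_force: [2.8, 0.3, 2.4]
width: 0.0152
grip_force: 25.0
```

Call:
servo_tool(motion=[0, 0, 0, -0.0001, -0.0063, 0, 0.1, 0, 0, 0, -0.0011, -0.0125, 0, 0.1, 0, 0, 0, -0.0031, -0.0184, 0, 0.1, 0, 0, 0, -0.006, -0.024, 0, 0.1, 0, 0, 0, -0.0097, -0.029, 0, 0.1, 0, 0, 0, -0.0142, -0.0334, 0, 0.1, 0, 0, 0, -0.0193, -0.0371, 0, 0.1, 0, 0, 0, -0.0249, -0.0399, 0, 0.1, 0, 0, 0, -0.0309, -0.0418, 0, 0.1, 0, 0, 0, -0.0371, -0.0427, 0, 0.1])

```text
clock: 17.75
eef_pos: [0.5709, 0.1025, 0.1755]
tcp_rot: [0.764, 0.645, 0.0, 0.0]
contact_force: [2.2, 1.8, 4.2]
width: 0.0152
grip_force: 25.0
```

Call:
servo_tool(motion=[0, 0, 0, -0.0063, 0.0001, 0, 0.1, 0, 0, 0, -0.0125, 0.0011, 0, 0.1, 0, 0, 0, -0.0184, 0.0031, 0, 0.1, 0, 0, 0, -0.024, 0.006, 0, 0.1, 0, 0, 0, -0.029, 0.0097, 0, 0.1, 0, 0, 0, -0.0334, 0.0142, 0, 0.1, 0, 0, 0, -0.0371, 0.0193, 0, 0.1, 0, 0, 0, -0.0399, 0.0249, 0, 0.1, 0, 0, 0, -0.0418, 0.0309, 0, 0.1, 0, 0, 0, -0.0427, 0.0371, 0, 0.1])

```text
clock: 18.75
eef_pos: [0.6, 0.0552, 0.1755]
tcp_rot: [0.764, 0.645, -0.0, -0.002]
contact_force: [-1.2, 6.6, 6.5]
width: 0.0151
grip_force: 25.0
```

Call:
servo_tool(motion=[0, 0, 0, 0.0001, 0.0063, 0, 0.1, 0, 0, 0, 0.0011, 0.0125, 0, 0.1, 0, 0, 0, 0.0031, 0.0184, 0, 0.1, 0, 0, 0, 0.006, 0.024, 0, 0.1, 0, 0, 0, 0.0097, 0.029, 0, 0.1, 0, 0, 0, 0.0142, 0.0334, 0, 0.1, 0, 0, 0, 0.0193, 0.0371, 0, 0.1, 0, 0, 0, 0.0249, 0.0399, 0, 0.1, 0, 0, 0, 0.0309, 0.0418, 0, 0.1, 0, 0, 0, 0.0371, 0.0427, 0, 0.1])

```text
clock: 19.75
eef_pos: [0.6483, 0.0822, 0.1755]
tcp_rot: [0.764, 0.645, -0.002, 0.001]
contact_force: [-1.2, -2.3, 6.9]
width: 0.0154
grip_force: 25.0
```

Call:
servo_tool(motion=[0, 0, 0, 0.0063, -0.0001, 0, 0.1, 0, 0, 0, 0.0125, -0.0011, 0, 0.1, 0, 0, 0, 0.0184, -0.0031, 0, 0.1, 0, 0, 0, 0.024, -0.006, 0, 0.1, 0, 0, 0, 0.029, -0.0097, 0, 0.1, 0, 0, 0, 0.0334, -0.0142, 0, 0.1, 0, 0, 0, 0.0371, -0.0193, 0, 0.1, 0, 0, 0, 0.0399, -0.0249, 0, 0.1, 0, 0, 0, 0.0418, -0.0309, 0, 0.1, 0, 0, 0, 0.0427, -0.0363, 0, 0.1])

```text
clock: 20.75
eef_pos: [0.6195, 0.133, 0.1756]
tcp_rot: [0.764, 0.645, 0.0, -0.0]
contact_force: [3.5, 0.8, 3.9]
width: 0.0151
grip_force: 25.0
```

Call:
servo_tool(motion=[0, 0, 0, 0, 0, 0, 0.1, 0, 0, 0, 0, 0, 0, 0.1, 0, 0, 0, 0, 0, 0, 0.1, 0, 0, 0, 0, 0, 0, 0.1, 0, 0, 0, 0, 0, 0, 0.1, 0, 0, 0, 0, 0, 0, 0.1, 0, 0, 0, 0, 0, 0, 0.1, 0, 0, 0, 0, 0, 0, 0.1, 0, 0, 0, 0, 0, 0, 0.1, 0, 0, 0, 0, 0, 0, 0.1])

```text
clock: 21.75
eef_pos: [0.6188, 0.1331, 0.1755]
tcp_rot: [0.764, 0.645, -0.001, -0.002]
contact_force: [-0.4, 3.3, 5.7]
width: 0.0154
grip_force: 25.0
```

```bash
python3 - <<'E'
from h import *
s=observe();print(s["eef_pos"],s["contact_force"],s["width"],s["tcp_rot"])
c,im,d=cam("wrist");cv2.imwrite("pics/w6.png",im)
E
```

```text
[0.61875979 0.13313749 0.1755401 ] [-0.36783009  3.25833599  5.7359898 ] 0.015370038896777183 [ 7.64074093e-01  6.45126381e-01 -6.82682807e-04 -1.50577689e-03]
```

View pics/w6.png

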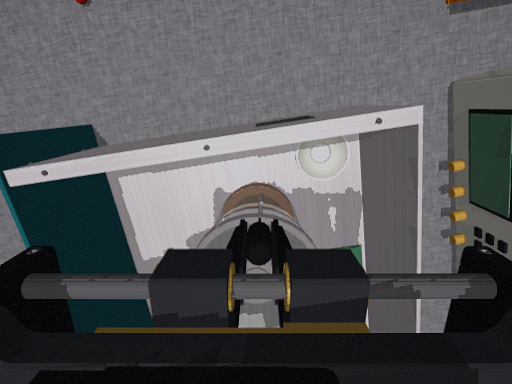

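The handle (259,240) is gripped and lines up with the index (261,205). It settled about 0.7 mm (1°) past the stop azimuth, so I'll trim that.

Call:
servo_tool(motion=[0, 0, 0, 0, 0.0006, 0, 0.1, 0, 0, 0, 0, 0.0012, 0, 0.1, 0, 0, 0, 0, 0.0012, 0, 0.1, 0, 0, 0, 0, 0.0012, 0, 0.1, 0, 0, 0, 0, 0.0012, 0, 0.1, 0, 0, 0, 0, 0.0012, 0, 0.1, 0, 0, 0, 0, 0.0012, 0, 0.1, 0, 0, 0, 0, 0.0012, 0, 0.1, 0, 0, 0, 0, 0.0012, 0, 0.1, 0, 0, 0, 0, 0.0012, 0, 0.1])

```text
clock: 22.8
eef_pos: [0.6196, 0.133, 0.1755]
tcp_rot: [0.764, 0.645, -0.001, -0.002]
contact_force: [-1.9, 3.5, 8.1]
width: 0.0155
grip_force: 25.0
```

```bash
python3 -c "
from h import *
s=observe();print(s['eef_pos'],s['contact_force'],s['grip_force']);print(job_done())"
```

```text
[0.61956496 0.1329795  0.17547855] [-1.89829279  3.49937366  8.14220008] 25.00564354704693
the job is handed in; nothing more can be done
None
```

I wound the larger capacitor's crank clockwise to its end stop and backed it off two full turns, to within about 1° by the arm's own position reading; I handed in with the handle still gripped at 25 N. It slipped from the fingers once while winding in, so I re-gripped it and confirmed the stop by pushing before backing off.

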